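# Put the stripped coffee-machine spares away in their bins

### The arm

A 7-joint arm with a two-finger parallel gripper is mounted at the origin on the work surface. World frame = base frame: x ahead of the robot, y to its left, z up, the work surface at z = 0. Lengths are in m, angles in rad, forces in N, time in s.
With the tool pointing down it reaches from about 0.375 to 0.925 m from the base axis. Payload 3.1 kg.
Tool frame: the origin (TCP) lies between the finger pads; the fingertips stand 19 mm ahead of it and the grasp point (between the pads) is the TCP; z points along the fingers, y is the direction in which the jaws open and shut (so a half turn about z gives the same grasp; the last joint's range is limited). The gripper opens to 85 mm and grips with 20 to 120 N. Pads are 22 mm wide; open, the fingers measure 114 mm over their backs; the gripper's body (76 mm by 85 mm) begins 54 mm behind the grasp point. The pads swing forward as they close: fully open they stand 13 mm farther back than shut.
Start: joints at [-1.447, 0.383, 0.044, 1.598, -0.018, 1.161, -0.05], TCP at [0.143, 0.634, 0.25] pointing down, gripper open.
Joint ranges: [-2.61, 2.61], [-0.41, 2.15], [-1.48, 1.57], [0, 2.5], [-1.57, 4.71], [0.05, 1.97], [-2.85, 2.85]. Speed limits (rad/s): [2.79, 2.79, 3.14, 3.14, 3.14, 3.14, 3.14].

### API

Orientations are given as a unit quaternion [x, y, z, w].
In Python, from bench import move_ptp, movel, move_j, move_gripper, pause, inverse_kinematics, read_camera, camera_params, MotionError, sign_off, look_for, tip_of, read_time_s, read_qpos, read_joint_vel, read_effort, read_eef_pos, read_tcp_rot, read_ft_force, read_ft_torque, read_finger_gap gives the robot as it stands. Calls block until the motion is done:
- move_ptp(position, orientation): joint-space move of the TCP to a pose.
- movel(position, orientation=None, speed=0.15): straight line of the TCP; orientation=None keeps the orientation; speed is the mean speed in m/s.
- move_j(angles): joint-space move.
- move_gripper(opening, effort=None): finger opening in m; effort is the grip in N (None keeps the last); returns when the fingers have stopped.
- pause(seconds).
- inverse_kinematics(position, orientation): joint angles nearest the present ones, or None.
- read_camera(name): name is "side" or "top"; returns the picture (480x640x3 uint8, red, green, blue); there is no depth.
- camera_params(name): a dict with "K" (3x3 intrinsics, pixels), "camera_from_world" (4x4, takes a point from world to camera coordinates). Camera axes: x right, y down, z forward; pixel columns grow to the right and rows downward; lengths in m; the calibration is good to about 2 mm. A picture is of the moment at which its call begins. camera_params takes no time and is no camera call.
A pose or a line that the arm cannot do raises MotionError and nothing moves.
- sign_off(): hands the job in, once; it reports no verdict.
Trained networks look in the newest picture that a camera, given by its name, has taken for a name from the list of things; names that differ only in an ending like _2 or _b are one class to them, and where a whole thing is asked for, a point or a joint stands for the part that bears it (a point fixed in the world has none). Each returns a list of dicts, best first, with "confidence" (0 to 1); they miss things now and then, are a little off and sometimes report something else, mostly with a low value. They report only what shows in the picture. A call takes as long as a camera call. They do not tell look-alikes from the thing itself.
- look_for(camera, name): "at" ([column, row] in pixels, amid what is visible of it).
- tip_of(camera, name): "at" ([column, row] in pixels: a listed point, or the origin of a listed thing).
Readings, each from a call of its own:
- read_time_s(): time.
- read_qpos(): joint angles.
- read_joint_vel(): joint speeds.
- read_effort(): joint torques, N m.
- read_eef_pos(): TCP position.
- read_tcp_rot(): TCP orientation.
- read_ft_force(): force on the tool from outside, world axes, zero at the start.
- read_ft_torque(): the same for the moment, N m.
- read_finger_gap(): finger opening in m.
Only numpy, scipy, OpenCV 4.12 (cv2) and the standard library are available. Lean on these libraries where they do the work, as an engineer would, in place of code of your own. Each camera call takes 0.05 s, during which the arm holds its last target.

### The job

Five spare parts off the coffee machine stand loose on the service mat: put both black knobs in the yellow bin, both brass valves in the blue bin and the pressure gauge in the red bin, where the same kind of stock already lies in the rear compartment. Set each one down, without dropping it, in the empty front compartment, standing on the bin floor the way it stands now (knobs cap up, valves spigot up, gauge dial up) and none on top of another. Leave the portafilter and the screwdriver where they lie.

Things in the scene. Friction and masses are not known exactly. Their poses are not given: they have to be found in the camera images.
- knob_a: A black plastic steam-tap knob with a scalloped edge and a bright round cap on top: 44 mm across, 34 mm high, about 60 g, standing on its flat base, cap up. Origin at the centre of its underside, z axis up; round, so its yaw does not matter. One of two alike, on the mat (z = 0.003).
- knob_b: A black plastic steam-tap knob with a scalloped edge and a bright round cap on top: 44 mm across, 34 mm high, about 60 g, standing on its flat base, cap up. Origin at the centre of its underside, z axis up; round, so its yaw does not matter. One of two alike, on the mat (z = 0.003).
- valve_a: A brass non-return valve standing on end: a hexagonal body 27 mm across the flats (31 mm over the corners) and 30 mm high, with a 16 mm round threaded spigot above it up to 44 mm; about 130 g. Origin at the centre of its underside, z axis up; one pair of flats faces the body's +y and -y. One of two alike.
- valve_b: A brass non-return valve standing on end: a hexagonal body 27 mm across the flats (31 mm over the corners) and 30 mm high, with a 16 mm round threaded spigot above it up to 44 mm; about 130 g. Origin at the centre of its underside, z axis up; one pair of flats faces the body's +y and -y. One of two alike.
- gauge: Pressure gauge lying on its back, white dial with red needle up: round bright case 52 mm across, 26 mm thick, 120 g. Origin: centre of the underside of the case, z up. A brass stem (11 mm round, 13 mm square collar) sticks out level, 13 mm up, along the body's -x to 50 mm from the origin: grip the case across y, clear of the stem. Stands on the mat, z = 0.003 (as do all loose things).
- bin_yellow: Fixed yellow picking bin, 200 mm deep (x), 150 wide (y), 4 mm walls and floor. Origin: centre of underside; x to the rear, z up. 50 mm divider at x 14..18 mm. Empty FRONT compartment: x -96..14, y -71..71, floor z 4 mm. REAR one holds three black knobs, part of the bin. Front wall 32 mm high, rear 70; sides 70, sloping down to 32 from x -10 to the front. Yaw within 0.22 rad, front to the robot.
- bin_blue: Fixed blue picking bin, 200 mm deep (x), 150 wide (y), 4 mm walls and floor. Origin: centre of underside; x to the rear, z up. 50 mm divider at x 14..18 mm. Empty FRONT compartment: x -96..14, y -71..71, floor z 4 mm. REAR one holds five brass valves, part of the bin. Front wall 32 mm high, rear 70; sides 70, sloping down to 32 from x -10 to the front. Yaw within 0.22 rad, front to the robot.
- bin_red: Fixed red picking bin, 200 mm deep (x), 150 wide (y), 4 mm walls and floor. Origin: centre of underside; x to the rear, z up. 50 mm divider at x 14..18 mm. Empty FRONT compartment: x -96..14, y -71..71, floor z 4 mm. REAR one holds two pressure gauges, part of the bin. Front wall 32 mm high, rear 70; sides 70, sloping down to 32 from x -10 to the front. Yaw within 0.22 rad, front to the robot.
- portafilter: To be left alone: bright metal portafilter on the mat to the left, round head 68 mm across (80 over its lugs), 36 mm high; black handle along its +x to 180 mm. Origin: centre of the head's underside. The fixed blue-grey mat's top is at z = 0.003. A tamper (58 mm wide, 68 high) and a steel filter basket (58 wide, 26 high) also stand on it, 85 mm or more from any part.
- screwdriver: To be left alone: an orange-handled screwdriver lying on the mat at the right end of the row of parts, its handle towards them; 200 mm long, handle 26 mm thick. Origin under its mid-length, +x towards the tip.
Mind the look-alikes: they are no part of the job. What is shaped like the valve_a but pink is not meant. What is shaped like the gauge but green is not meant.

How it is judged:
At the end, for the whole second after the job is handed in: Knobs in the yellow, valves in the blue, gauge in the red bin: each with its centre inside the front compartment, underside within 6 mm of the bin floor, upright (cap, spigot, dial up) within 0.15 rad, at rest; portafilter and screwdriver within 20 mm of their start (x of knob_a in the frame of bin_yellow between -0.096 and 0.014 m and y of knob_a in the frame of bin_yellow between -0.071 and 0.071 m and z of each of knob_a, knob_b in the frame of bin_yellow below 0.01 m and angle between each of knob_a, knob_b, valve_a, valve_b, gauge's own z axis and vertical below 0.15 rad and linear speed of each of knob_a, knob_b, valve_a, valve_b, gauge below 0.02 m/s and angular speed of each of knob_a, knob_b, valve_a, valve_b, gauge below 0.2 rad/s and x of knob_b in the frame of bin_yellow between -0.096 and 0.014 m and y of knob_b in the frame of bin_yellow between -0.071 and 0.071 m and x of valve_a in the frame of bin_blue between -0.096 and 0.014 m and y of valve_a in the frame of bin_blue between -0.071 and 0.071 m and z of each of valve_a, valve_b in the frame of bin_blue below 0.01 m and x of valve_b in the frame of bin_blue between -0.096 and 0.014 m and y of valve_b in the frame of bin_blue between -0.071 and 0.071 m and x of gauge in the frame of bin_red between -0.096 and 0.014 m and y of gauge in the frame of bin_red between -0.071 and 0.071 m and z of gauge in the frame of bin_red below 0.01 m and distance of each of portafilter, screwdriver from where it was at the start of the episode below 0.02 m); the robot touches nothing.
It fails at once if a part is dropped or thrown (moving faster than 0.7 m/s while the fingers do not touch it: a free fall of about 25 mm) ((linear speed of knob_a above 0.7 m/s and contact force between the fingers and knob_a below 0.05 N) or (linear speed of knob_b above 0.7 m/s and contact force between the fingers and knob_b below 0.05 N) or (linear speed of valve_a above 0.7 m/s and contact force between the fingers and valve_a below 0.05 N) or (linear speed of valve_b above 0.7 m/s and contact force between the fingers and valve_b below 0.05 N) or (linear speed of gauge above 0.7 m/s and contact force between the fingers and gauge below 0.05 N)).
It fails at once if the portafilter or the screwdriver is shifted by more than 20 mm (distance of any of portafilter, screwdriver from where it was at the start of the episode above 0.02 m).
It also fails if it takes over 120 s, if anything falls off the work surface, if the arm or the gripper's body presses on something with over 40 N, if the wrist force passes 120 N, or if a joint passes its speed limit or range.

## Working session

There is one attempt and no reset: what is moved stays moved. The work goes in short steps, each a Python script; the robot and the scene stay as the last script left them, time stands still between calls to the robot, and variables do not carry over. Pictures are saved under pics/ and viewed, and the job is handed in when it is done.

```bash
ls; mkdir -p pics
python3 - <<'E'
from bench import *
import cv2
for c in ("top","side"):
    im=read_camera(c); cv2.imwrite(f"pics/{c}0.png",im[:,:,::-1])
    p=camera_params(c); print(c,p["K"],p["camera_from_world"])
    for n in ["knob_a","valve_a","gauge","bin_yellow","bin_blue","bin_red","portafilter","screwdriver"]:
        print(n,[([round(float(v)) for v in d["at"]],round(d["confidence"],2)) for d in look_for(c,n)], [([round(float(v)) for v in d["at"]],round(d["confidence"],2)) for d in tip_of(c,n)])
print(read_time_s(),read_tcp_rot())
E
```

```text
pics
top [[436.32365477   0.         315.08393673]
 [  0.         436.32365477 240.46412642]
 [  0.           0.           1.        ]] [[ 5.56287768e-03 -9.99536675e-01 -2.99247352e-02  5.49049136e-03]
 [-9.83596115e-01 -7.36914759e-05 -1.80384806e-01  5.04754192e-01]
 [ 1.80299024e-01  3.04373119e-02 -9.83140800e-01  9.98968410e-01]
 [ 0.00000000e+00  0.00000000e+00  0.00000000e+00  1.00000000e+00]]
knob_a [([255, 265], 0.77), ([196, 291], 0.72)] [([194, 296], 0.82), ([255, 267], 0.79)]
valve_a [([442, 304], 0.59), ([416, 273], 0.58)] [([385, 269], 0.68), ([418, 272], 0.67), ([195, 294], 0.62), ([441, 303], 0.59)]
gauge [([230, 318], 0.74), ([316, 264], 0.6)] [([230, 318], 0.67), ([312, 260], 0.59)]
bin_yellow [([437, 184], 0.87)] [([431, 194], 0.57), ([317, 177], 0.22)]
bin_blue [] [([318, 175], 0.57)]
bin_red [([200, 183], 0.59)] [([256, 264], 0.73), ([202, 189], 0.66), ([386, 268], 0.64)]
portafilter [([134, 280], 0.69)] [([145, 279], 0.77), ([199, 294], 0.52)]
screwdriver [([491, 296], 0.57)] [([508, 293], 0.81), ([146, 275], 0.16)]
side [[466.09924338   0.         323.01529124
[... 310 characters left out ...]
], 0.97), ([336, 384], 0.95), ([428, 147], 0.23)] [([338, 388], 0.78), ([326, 315], 0.57)]
valve_a [([378, 203], 0.57), ([422, 173], 0.52), ([391, 183], 0.52)] [([380, 212], 0.51), ([424, 175], 0.49), ([388, 187], 0.47)]
gauge [([383, 357], 0.82), ([347, 249], 0.72), ([253, 218], 0.31)] [([350, 259], 0.69), ([380, 363], 0.58)]
bin_yellow [([315, 148], 0.94)] [([316, 162], 0.59)]
bin_blue [([252, 218], 0.71), ([378, 203], 0.19)] [([257, 227], 0.84)]
bin_red [([196, 335], 0.79)] [([202, 343], 0.57)]
portafilter [([284, 452], 0.91)] [([284, 459], 0.78)]
screwdriver [([426, 146], 0.62)] [([426, 142], 0.83), ([349, 255], 0.48)]
1.7 [ 1.10646681e-01  9.93859805e-01 -2.76346607e-06  2.89453842e-06]
```

View pics/top0.png

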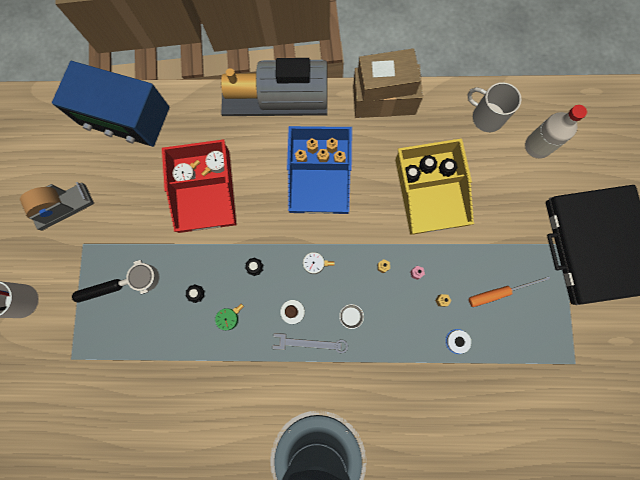

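View pics/side0.png

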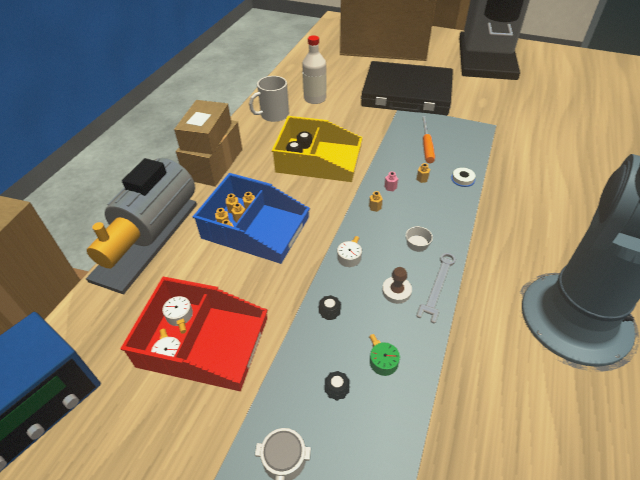

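Run:
```python
import cv2
im=cv2.imread("pics/top0.png")[235:340,170:470]
im=cv2.resize(im,None,fx=2.6,fy=2.6,interpolation=cv2.INTER_CUBIC); cv2.imwrite("pics/crop0.png",im)
im=cv2.imread("pics/side0.png")[130:400,280:460]
im=cv2.resize(im,None,fx=2.2,fy=2.2,interpolation=cv2.INTER_CUBIC); cv2.imwrite("pics/crop1.png",im)
```

```text
(no output)
```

View pics/crop0.png

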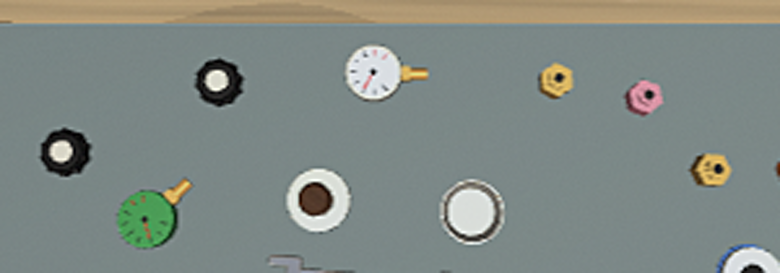

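View pics/crop1.png

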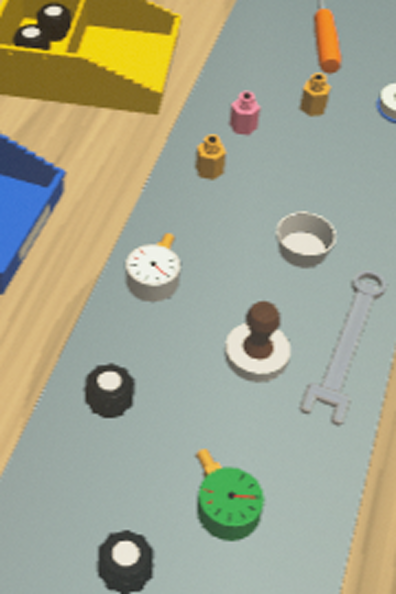

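Candidates in the top picture:
- **Knobs:** (255,267) and (195,293). The knobs in the yellow bin's rear compartment are stock.
- **Valves:** brass at (384,266) and (444,300). The one at (418,272) is pink, so it isn't part of the job. The network's "valve" at (195,294) is a knob.
- **Gauge:** white at (314,263). The one at (227,319) is green, so it isn't part of the job. The tamper (292,312), basket (351,316) and white roll (459,342) also have to be left alone.

The crop confirms these choices. Next I'll fit silhouettes in both views.

```bash
cat > fit.py <<'E'
import numpy as np, cv2
from scipy.optimize import minimize, differential_evolution
from bench import camera_params
CAM={c:camera_params(c) for c in("top","side")}
def proj(c,P):
    p=CAM[c];T=np.array(p["camera_from_world"]);K=np.array(p["K"])
    q=(T[:3,:3]@np.asarray(P,float).T).T+T[:3,3]; q=q@K.T; return q[:,:2]/q[:,2:]
def back(c,uv,z):
    p=CAM[c];T=np.array(p["camera_from_world"]);K=np.array(p["K"])
    d=T[:3,:3].T@np.linalg.solve(K,[*uv,1]); o=-T[:3,:3].T@T[:3,3]
    return (o+d*(z-o[2])/d[2])[:2]
def cyl(r,z0,z1,n=32,ph=0):
    a=ph+np.arange(n)*2*np.pi/n
    return np.array([[r*np.cos(t),r*np.sin(t),z] for z in(z0,z1) for t in a])
def box(x0,x1,y0,y1,z0,z1): return np.array([[x,y,z] for x in(x0,x1) for y in(y0,y1) for z in(z0,z1)])
HEX=27/np.sqrt(3)/1000
MODEL={"knob":[cyl(.022,0,.030),cyl(.017,.03,.034)],
 "valve":[cyl(HEX,0,.03,6),cyl(.008,.03,.044)],
 "gauge":[cyl(.026,0,.026),box(-.05,-.024,-.0055,.0055,.0075,.0185)],
 "bin":[np.array([[x,y,z] for y in(-.075,.075) for x,z in((-.1,0),(-.1,.032),(-.01,.07),(.1,.07),(.1,0))])]}
S=8
def mask_part(im,uv,h=24):
    u,v=np.round(uv).astype(int); cr=im[v-h:v+h,u-h:u+h].astype(np.float32)
    bg=np.median(cr.reshape(-1,3),0)
    d=np.linalg.norm(cr-bg,axis=2); d=cv2.resize(d,None,fx=S,fy=S,interpolation=cv2.INTER_LINEAR)
    m=(d>28).astype(np.uint8); return keep(m),(u-h,v-h)
def keep(m):
    n,l,s,c=cv2.connectedComponentsWithStats(m)
    H=np.array(m.shape[::-1])/2
    best=max(range(1,n),key=lambda i:s[i,4]-20*np.linalg.norm(c[i]-H)*S/8)
    m=(l==best).astype(np.uint8); cs,_=cv2.findContours(m,cv2.RETR_EXTERNAL,cv2.CHAIN_APPROX_NONE)
    return cv2.drawContours(np.zeros_like(m),cs,-1,1,-1)
def render(c,parts,p,z,shape,org):
    out=np.zeros(shape,np.uint8); cs,sn=np.cos(p[2]),np.sin(p[2])
    for P in parts:
        Q=np.c_[cs*P[:,0]-sn*P[:,1]+p[0],sn*P[:,0]+cs*P[:,1]+p[1],P[:,2]+z]
        uv=(proj(c,Q)-org+.5)*S-.5
        cv2.fillConvexPoly(out,cv2.convexHull(np.round(uv*16).astype(np.int32)),1,shift=4)
    return out
def fit(kind,obs,x0,z,yaws,rng=.02):
    """obs: list of (cam,mask,org)"""
    def cost(p):
        e=0
        for c,m,o in obs:
            r=render(c,MODEL[kind],p,z,m.shape,o); e+=1-(r&m).sum()/max(1,(r|m).sum())
        return e/len(obs)
    b=[(x0[0]-rng,x0[0]+rng),(x0[1]-rng,x0[1]+rng),yaws]
    r=differential_evolution(cost,b,seed=1,popsize=10,maxiter=35,tol=1e-4,polish=False)
    r=minimize(cost,r.x,method="Nelder-Mead",options=dict(initial_simplex=r.x+np.array([[0,0,0],[.002,0,0],[0,.002,0],[0,0,.05]])))
    return r.x,r.fun
E
cat > run1.py <<'E'
from fit import *
import json
ims={c:cv2.imread(f"pics/{c}0.png") for c in CAM}
parts={"knob_a":((255,267),(329,307)),"knob_b":((195,293),(337,385)),"valve_a":((384,266),(376,201)),"valve_b":((444,300),(424,173)),"gauge":((318,263),(350,249))}
out={}
for n,(t,s) in parts.items():
    k=n.split("_")[0]; obs=[]
    for c,uv in(("top",t),("side",s)):
        m,o=mask_part(ims[c],uv,24 if k!="valve" else 15); obs.append((c,m,o))
    yaws={"knob":(0,.01),"valve":(-.55,.55),"gauge":(0,3.14)}[k]
    x0=back("top",t,.03)
    r=fit(k,obs,x0,.003,yaws); out[n]=list(r[0])
    each=[fit(k,[o],x0,.003,yaws)[0].round(4) for o in obs]
    print(n,np.round(r[0],4),round(r[1],3),"top",each[0],"side",each[1])
def bm(im,c,box,col):
    hsv=cv2.cvtColor(im,cv2.COLOR_BGR2HSV); u0,v0,u1,v1=box
    h,s=hsv[...,0].astype(int),hsv[...,1]
    ok={"red":((h<6)|(h>174))&(s>150),"blue":(abs(h-112)<12)&(s>130),"yellow":(abs(h-27)<5)&(s>190)}[col]
    m=ok[v0:v1,u0:u1].astype(np.float32); m=(cv2.resize(m,None,fx=S,fy=S,interpolation=cv2.INTER_LINEAR)>.5).astype(np.uint8)
    m=cv2.morphologyEx(m,cv2.MORPH_OPEN,np.ones((17,17)))
    m=keep(m)
    p=cv2.findNonZero(m); h=cv2.convexHull(p); m=np.zeros_like(m); cv2.fillConvexPoly(m,h,1); return m,(u0,v0)
for col,tb,sb in(("red",(150,128,245,245),(110,260,280,400)),("blue",(278,115,362,225),(185,160,320,270)),("yellow",(388,128,485,245),(262,105,372,190))):
    obs=[]
    for c,b in(("top",tb),("side",sb)):
        m,o=bm(ims[c],c,b,col); obs.append((c,m,o))
        cv2.imwrite(f"/tmp/{col}_{c}.png",m*255)
    x0=back("top",((tb[0]+tb[2])/2,(tb[1]+tb[3])/2),.03)
    r=fit("bin",obs,x0,0,(-.3,.3),.04); out["bin_"+col]=list(r[0])
    each=[fit("bin",[o],x0,0,(-.3,.3),.04)[0].round(4) for o in obs]
    print(col,np.round(r[0],4),round(r[1],3),"top",each[0],"side",each[1])
json.dump(out,open("poses.json","w"))
for c in CAM:
    im=cv2.resize(ims[c],None,fx=2,fy=2,interpolation=cv2.INTER_CUBIC)
    for n,p in out.items():
        k=n.split("_")[0]
        for P in MODEL[k]:
            cs,sn=np.cos(p[2]),np.sin(p[2]); Q=np.c_[cs*P[:,0]-sn*P[:,1]+p[0],sn*P[:,0]+cs*P[:,1]+p[1],P[:,2]+(0 if k=="bin" else .003)]
            h=cv2.convexHull(((proj(c,Q)+.5)*2).astype(np.int32)); cv2.polylines(im,[h],True,(255,0,255),1)
    u=(300,240,1000,680) if c=="top" else (220,200,900,800)
    cv2.imwrite(f"pics/fit_{c}.png",im[u[1]:u[3],u[0]:u[2]])
E
python3 run1.py
```

```text
knob_a [0.4451 0.1562 0.0098] 0.097 top [0.4455 0.1565 0.0097] side [0.4455 0.1547 0.0063]
knob_b [0.3794 0.298  0.0004] 0.097 top [0.3796 0.2983 0.0081] side [0.3798 0.296  0.0021]
valve_a [ 0.4471 -0.1573  0.0819] 0.101 top [ 0.4471 -0.1575 -0.0586] side [ 0.4468 -0.157   0.1653]
valve_b [ 0.3655 -0.2966  0.2808] 0.18 top [ 0.366  -0.2966  0.3353] side [ 0.3653 -0.2961  0.2897]
gauge [0.4545 0.012  1.5666] 0.049 top [0.4545 0.012  1.5666] side [0.4544 0.012  1.5534]
red [0.6429 0.2964 0.1348] 0.029 top [0.6437 0.2971 0.1405] side [0.6432 0.2957 0.1337]
blue [ 0.686  -0.0036 -0.0301] 0.05 top [ 0.686  -0.0023 -0.0255] side [ 6.869e-01 -6.800e-03 -2.000e-04]Traceback (most recent call last):
  File "run1.py", line 26, in <module>
    m,o=bm(ims[c],c,b,col); obs.append((c,m,o))
        ~~^^^^^^^^^^^^^^^^
  File "run1.py", line 21, in bm
    m=keep(m)
  File "fit.py", line 30, in keep
    best=max(range(1,n),key=lambda i:s[i,4]-20*np.linalg.norm(c[i]-H)*S/8)
ValueError: max() iterable argument is empty
```

```bash
python3 -c "
import cv2
for f,pts in (('top',[(440,210),(402,170),(470,195),(460,160),(500,200)]),('side',[(340,160),(300,165),(330,145),(280,150),(250,180),(320,190)])):
  h=cv2.cvtColor(cv2.imread(f'pics/{f}0.png'),cv2.COLOR_BGR2HSV)
  print([h[v,u].tolist() for u,v in pts])"
sed -i 's/(abs(h-27)<5)&(s>190)/(abs(h-27)<6)\&(s>165)/' run1.py; python3 run1.py | tail -2
```

```text
[[25, 154, 215], [24, 161, 171], [25, 165, 190], [22, 157, 83], [19, 87, 156]]
[[26, 241, 239], [22, 189, 127], [27, 238, 239], [24, 224, 224], [109, 180, 173], [19, 105, 216]]
red [0.6429 0.2964 0.1348] 0.029 top [0.6437 0.2971 0.1405] side [0.6432 0.2957 0.1337]
blue [ 0.686  -0.0036 -0.0301] 0.05 top [ 0.686  -0.0023 -0.0255] side [ 6.869e-01 -6.800e-03 -2.000e-04]Traceback (most recent call last):
  File "run1.py", line 26, in <module>
    m,o=bm(ims[c],c,b,col); obs.append((c,m,o))
        ~~^^^^^^^^^^^^^^^^
  File "run1.py", line 21, in bm
    m=keep(m)
  File "fit.py", line 30, in keep
    best=max(range(1,n),key=lambda i:s[i,4]-20*np.linalg.norm(c[i]-H)*S/8)
ValueError: max() iterable argument is empty
```

```bash
sed -i 's/(abs(h-27)<6)&(s>165)/(abs(h-25)<5)\&(s>135)/' run1.py; python3 run1.py | tail -1
```

```text
yellow [ 0.6403 -0.2865  0.1477] 0.035 top [ 0.6414 -0.2864  0.1487] side [ 0.6385 -0.2845  0.1448]
```

View pics/fit_top.png

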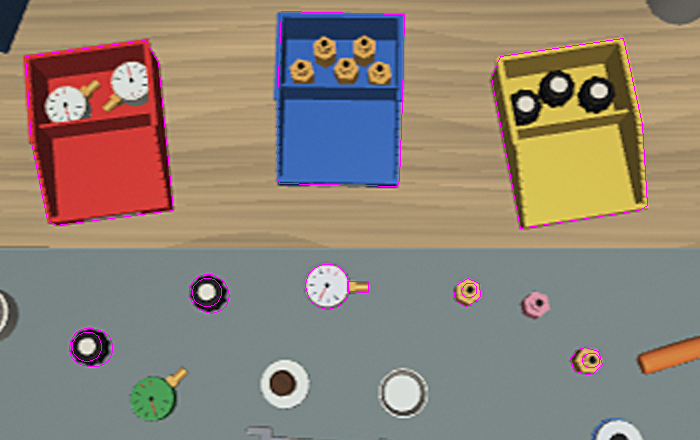

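View pics/fit_side.png

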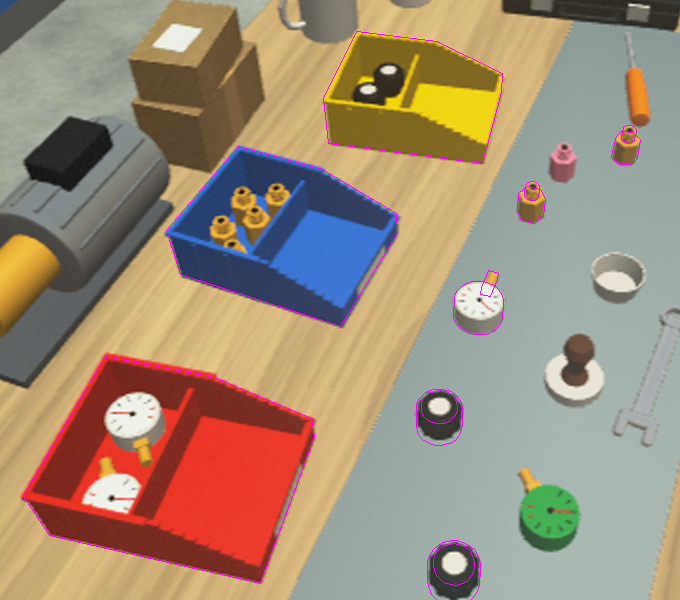

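The fitted outlines match both pictures, and the two cameras agree to 2 mm on the parts and about 4 mm on the bins. I'll grasp every part with the jaws roughly along x.

```bash
cat > job.py <<'E'
import numpy as np, json
from scipy.spatial.transform import Rotation as R
from bench import *
P=json.load(open("poses.json"))
def ori(phi):
    y=np.array([np.cos(phi),np.sin(phi),0]); z=np.array([0,0,-1.]); return R.from_matrix(np.c_[np.cross(y,z),y,z]).as_quat()
def goal(b,x,y):
    c=P[b]; cs,sn=np.cos(c[2]),np.sin(c[2]); return np.array([c[0]+cs*x-sn*y,c[1]+sn*x+cs*y])
# name: (phi pick, zgrip, open, effort, bin, bx, by, phi place, release open)
Y=P["bin_yellow"][2];B=P["bin_blue"][2];RD=P["bin_red"][2]
va=P["valve_a"][2]-np.pi/6; vb=P["valve_b"][2]-np.pi/6
PLAN={"knob_a":(0,.024,.068,40,"bin_yellow",-.041,.034,Y,.060),
"knob_b":(0,.024,.068,40,"bin_yellow",-.041,-.034,Y,.060),
"valve_a":(va,.0235,.055,50,"bin_blue",-.041,.034,B-.2,.045),
"valve_b":(vb,.0235,.055,50,"bin_blue",-.041,-.034,B-.2,.045),
"gauge":(P["gauge"][2]-np.pi/2,.0245,.074,40,"bin_red",-.041,.010,RD,.066)}
H=.17
def branch(n):
    p=PLAN[n]; best=None
    for k in (0,np.pi):
        q=inverse_kinematics([*P[n][:2],p[1]],ori(p[0]+k)); q2=inverse_kinematics([*goal(*p[4:7]),H],ori(p[7]+k)); q3=inverse_kinematics([*P[n][:2],H],ori(p[0]+k))
        if q is None or q2 is None or q3 is None: continue
        s=max(abs(q[6]),abs(q2[6]))
        if best is None or s<best[0]: best=(s,k)
    return best
def pick(n):
    p=PLAN[n]; k=branch(n)[1]; o=ori(p[0]+k); xy=P[n][:2]
    move_gripper(p[2]); move_ptp([*xy,H],o)
    movel([*xy,.06],o,.25); movel([*xy,p[1]],o,.08)
    print(n,"down F",np.round(read_ft_force(),1))
    move_gripper(0.0,p[3]); g=read_finger_gap()
    movel([*xy,p[1]+.03],o,.08); movel([*xy,H],o,.25)
    print("gap",round(g,4),round(read_finger_gap(),4),"F",np.round(read_ft_force(),1),"t",round(read_time_s(),1))
def place(n):
    p=PLAN[n]; k=branch(n)[1]; o=ori(p[7]+k); xy=goal(*p[4:7])
    move_ptp([*xy,H],o); movel([*xy,.06],o,.2); movel([*xy,p[1]+.0015],o,.05)
    print("gap",round(read_finger_gap(),4),"F",np.round(read_ft_force(),1),"z",round(read_eef_pos()[2],4))
    move_gripper(p[8]); pause(.2); movel([*xy,p[1]+.03],o,.08); movel([*xy,H],o,.25)
    print("placed t",round(read_time_s(),1))
E
python3 - <<'E'
from job import *
for n in PLAN: print(n,branch(n))
E
```

```text
knob_a (np.float64(1.0280528331607872), 0)
knob_b (np.float64(1.1497629257351447), 0)
valve_a (np.float64(0.23602666560436347), 0)
valve_b (np.float64(1.0332642956240117), 0)
gauge (np.float64(0.5222008985055622), 0)
```

```bash
sed -i 's/^def branch/import functools\n@functools.cache\ndef branch/' job.py
python3 - <<'E'
from job import *
import cv2
pick("knob_a"); place("knob_a")
print(read_finger_gap())
cv2.imwrite("pics/top1.png",read_camera("top")[:,:,::-1]);cv2.imwrite("pics/side1.png",read_camera("side")[:,:,::-1])
E
```

```text
knob_a down F [-0.3 -0.8  0.3]
gap 0.043 0.0428 F [-1.1 -0.  -2. ] t 6.8
gap 0.043 F [-1.7  1.3  5.3] z 0.0258
placed t 11.6
0.060344722701283236
```

View pics/side1.png

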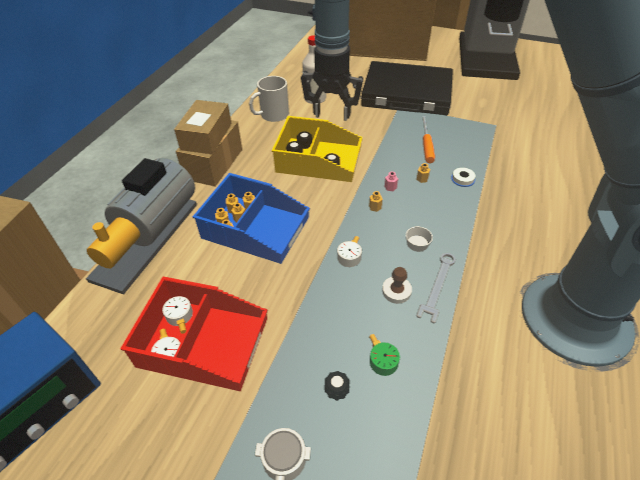

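View pics/top1.png

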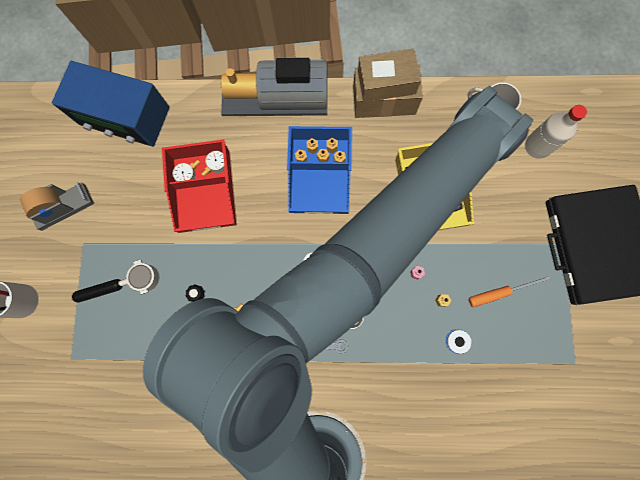

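The side view shows knob_a standing cap up in the yellow bin's front compartment at (332,160). The rest of the scene is undisturbed.

Run:
```python
from job import *
import cv2
pick("knob_b"); place("knob_b")
cv2.imwrite("pics/side2.png",read_camera("side")[:,:,::-1])
pick("valve_a")
cv2.imwrite("pics/side3.png",read_camera("side")[:,:,::-1])
a=cv2.imread("pics/side2.png")[80:400,180:480];b=cv2.imread("pics/side3.png")[80:400,180:480]
cv2.imwrite("pics/s23.png",cv2.resize(cv2.hconcat([a,b]),None,fx=1.3,fy=1.3,interpolation=cv2.INTER_CUBIC))
```

```text
knob_b down F [ 0.3 -0.2  0.2]
gap 0.0428 0.0429 F [-0.8  0.2 -1.2] t 16.7
gap 0.0428 F [-3.2  2.7  4.7] z 0.0259
placed t 22.2
valve_a down F [0.8 0.1 0.6]
gap 0.0258 0.026 F [ 0.2 -0.3 -1.8] t 26.1
```

View pics/s23.png

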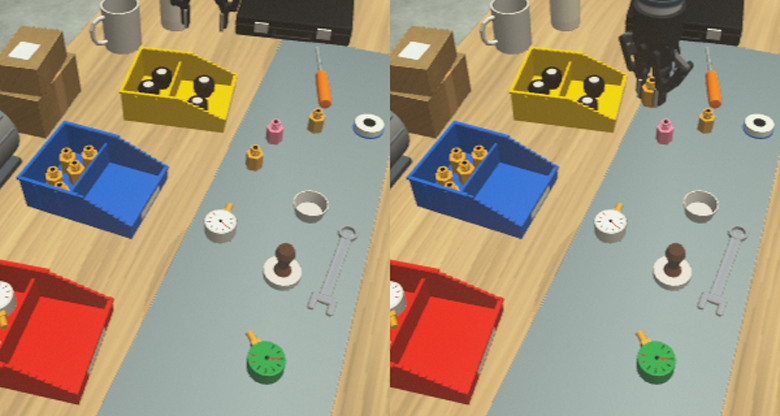

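Both knobs stand cap up in the yellow front compartment, at about (205,87) and (198,102) in the left half. valve_a is held level in the gripper, and the 26 mm gap shows it is gripped across the flats.

Run:
```python
from job import *
import cv2
place("valve_a"); pick("valve_b"); place("valve_b"); 
cv2.imwrite("pics/side4.png",read_camera("side")[:,:,::-1])
pick("gauge")
cv2.imwrite("pics/side5.png",read_camera("side")[:,:,::-1])
a=cv2.imread("pics/side4.png")[80:400,180:480];b=cv2.imread("pics/side5.png")[80:400,180:480]
cv2.imwrite("pics/s45.png",cv2.resize(cv2.hconcat([a,b]),None,fx=1.3,fy=1.3,interpolation=cv2.INTER_CUBIC))
```

```text
gap 0.0262 F [-3.7  0.1  5.3] z 0.0254
placed t 30.5
valve_b down F [ 0.9  0.3 -0.5]
gap 0.0276 0.0271 F [-1.5 -0.  -2.1] t 35.0
gap 0.0274 F [-3.5  1.3  4.7] z 0.0253
placed t 39.6
gauge down F [ 0.3 -0.2 -0.3]
gap 0.0508 0.051 F [-0.2  0.4 -1.3] t 43.5
```

View pics/s45.png

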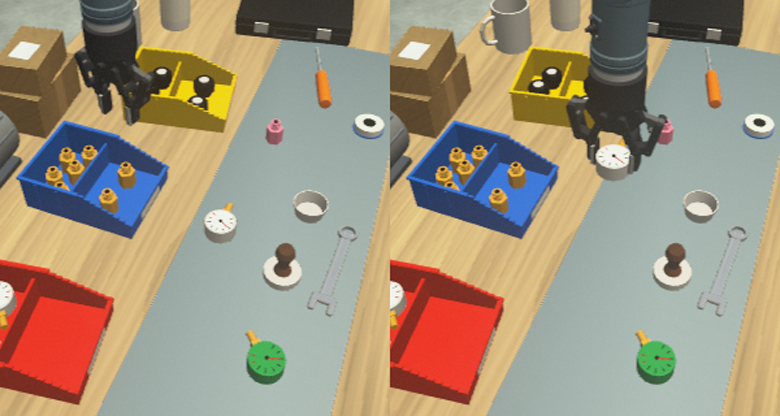

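Both valves stand spigot up in the blue front compartment, at (127,174) and (108,199) in the left half. The gauge is held dial up.

Run:
```python
from job import *
import cv2
place("gauge")
move_j([-1.447, 0.383, 0.044, 1.598, -0.018, 1.161, -0.05]); pause(.5)
print(read_time_s(),read_ft_force())
for c in("side","top"): cv2.imwrite(f"pics/{c}6.png",read_camera(c)[:,:,::-1])
a=cv2.imread("pics/top6.png")[110:350,50:560]
cv2.imwrite("pics/t6.png",cv2.resize(a,None,fx=1.55,fy=1.55,interpolation=cv2.INTER_CUBIC))
```

```text
gap 0.0508 F [-4.5 -1.7  6.6] z 0.0266
placed t 47.9
50.5 [-0.88497833 -0.20534418 -0.29474234]
```

View pics/side6.png

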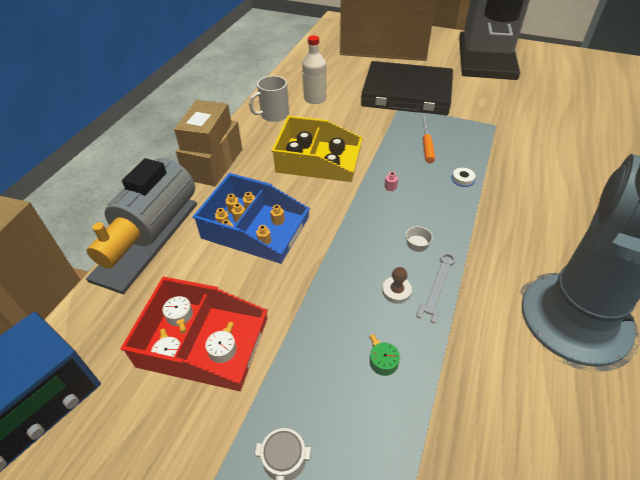

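View pics/t6.png

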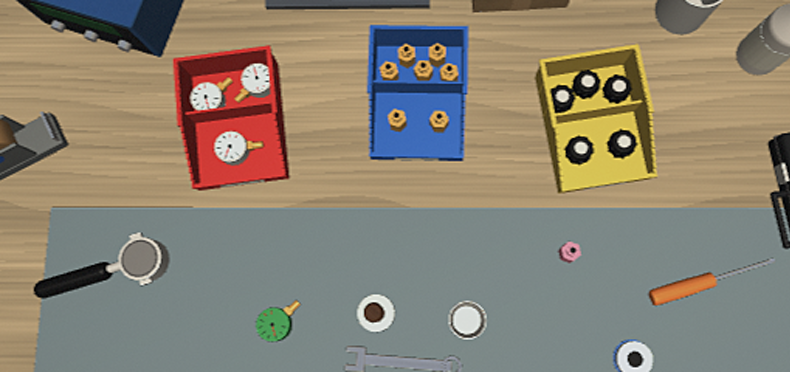

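All five parts stand upright in the right front compartments. In the crop the gauge is at (229,146), the valves at (397,119) and (438,119), and the knobs at (579,150) and (621,143). The portafilter, screwdriver and look-alikes haven't moved.

Run:
```python
import cv2,numpy as np
a=cv2.imread("pics/top0.png").astype(int);b=cv2.imread("pics/top6.png").astype(int)
d=abs(a-b).max(2)>60
print("portafilter px changed",d[255:305,65:165].sum(),"screwdriver",d[270:315,462:556].sum())
from bench import *
sign_off()
```

```text
portafilter px changed 0 screwdriver 0
the job is handed in; nothing more can be done
```

The job is handed in. Both knobs are in the yellow bin, both brass valves in the blue bin and the gauge in the red bin, each standing upright in the front compartment. I lowered each part to within about 1 mm of the bin floor, or to light contact, before opening the fingers.

- **Final pictures:** both cameras show all five parts apart and upright. No pixels changed at the portafilter or screwdriver, and the pink valve and green gauge were not touched. I judged upright and flat on the floor from the pictures and did not measure them.
- **Forces and grip:** the wrist read under 10 N whenever I checked it, at each pick and each placing. The finger gaps matched the part sizes to within about 1 mm.
- **Time:** about 50 s of the 120 s allowed.
- **Disagreements:** the networks missed the blue bin in the top view and gave a few false hits, such as a knob reported as a valve. I set those aside after looking at the pictures. The two cameras differed by up to 2 mm on the parts and about 4 mm on the blue bin. valve_a's yaw differed by about 0.2 rad between them, but it was gripped cleanly across its flats.

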